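Lay out a gas-meter rebuild kit on its outline mats

ROBOT

A 7-joint arm with a two-finger parallel gripper is mounted at the origin on the work surface. World frame = base frame: x ahead of the robot, y to its left, z up, the work surface at z = 0. Lengths are in m, angles in rad, forces in N, time in s.
With the tool pointing down it reaches from about 0.425 to 0.875 m from the base axis. Payload 8.4 kg.
Tool frame: the origin (TCP) lies midway between the tips of the shut fingers; the grasp point (between the pads) lies 19 mm behind it; z points along the fingers, y is the direction in which the jaws open and shut (so a half turn about z gives the same grasp; the last joint's range is limited). The gripper opens to 85 mm and grips with 20 to 120 N. Pads are 22 mm wide; open, the fingers measure 114 mm over their backs; the gripper's body (76 mm by 85 mm) begins 54 mm behind the grasp point. The pads swing forward as they close: fully open they stand 13 mm farther back than shut.
Start: joints at [-1.32, 0.333, 0.04, 1.465, -0.013, 1.343, -0.059], TCP at [0.223, 0.611, 0.231] pointing down, gripper open.
Joint ranges: [-2.58, 2.58], [-0.38, 2.09], [-1.3, 1.39], [0.25, 2.4], [-1.5, 4.64], [0.08, 2.09], [-2.65, 2.65]. Speed limits (rad/s): [2.22, 2.22, 2.79, 2.79, 3.14, 3.14, 3.14].

INTERFACE

Orientations are given as [roll, pitch, yaw] about the fixed x, y, z axes, in that order (R = Rz(yaw) Ry(pitch) Rx(roll)).
In Python, from station import arm gives the robot as it stands.
- The arm moves only by the tool send_rows, never from a script. Its argument "targets" is one flat list of numbers, 6 for each row, row after row: the shift along the tool's x, y, z in m, then the turn, a rotation vector about the tool's x, y, z in degrees. In form: [tx, ty, tz, wx, wy, wz, tx, ty, tz, wx, wy, wz, ...]. A call has 1 to 20 rows; each row shifts and turns the pose as measured when the row begins, along the tool's axes as they then stand; what a row does not reach is not made up. A row lasts 1/8 s, in which the tool goes at most 62.5 mm and 10.7 degrees, less where a joint would pass 70% of its speed; a pose out of reach is approached as far as the arm can. A call with a gripper value outside its range is refused whole. "gripper" is the opening, from 0 (shut) to 1 (fully open), set as the call begins (left out, the last holds). The fingers move at their own pace and stop on an object; "force" is the grip in N (left out, the last holds). Time passes only in rows, so rows that do not move let the fingers close. It gives the time, the measured TCP pose, the force and the opening at its end, in the units of the state.
- arm.sense(): the state, without advancing time (a new reading comes with each control period).
- arm.get_image(name): name is "scene" or "top"; returns the picture (400x640x3 uint8, red, green, blue); there is no depth.
- arm.camera_info(name): a dict with "mtx" (3x3 intrinsics, pixels), "extrinsics" (4x4, takes a point from world to camera coordinates). Camera axes: x right, y up, looking along -z (the intrinsics and any distortion apply to the point x, -y, -z); pixel columns grow to the right and rows downward; lengths in m; the calibration is good to about 2 mm. A picture is of the moment at which its call begins. camera_info takes no time and is no camera call.
- arm.job_done(): hands the job in, once; it reports no verdict.
The state is a dict: "clock": time; "joint_positions": joint angles; "qd": joint speeds; "joint_torque": joint torques, N m; "tool_pos": TCP position; "eef_rot": TCP orientation; "ft_force": force on the tool from outside, world axes, zero at the start; "torque": the same for the moment, N m; "gripper_width": finger opening in m.
Only numpy, scipy, OpenCV 4.12 (cv2) and the standard library are available. Lean on these libraries where they do the work, as an engineer would, in place of code of your own. Each camera call takes 0.05 s, during which the arm holds its last target.

TASK

Lay out the rebuild kit for this gas meter: set each of the four parts (large nut, small nut, index box, oval flange) down flat in the middle of the round rubber mat that bears its outline, with the index box and the oval flange lined up with their outlines; the nuts may lie at any angle. Set the parts down rather than dropping them, let go of them all, and leave the tape roll and the grease jar where they are.

Things in the scene. Friction and masses are not known exactly. Their poses are not given: they have to be found in the camera images.
- big_nut_center (a point): Large hexagonal steel union nut lying flat, 60 mm across flats, 26 mm high, with a round 34 mm hole. The point is its centre, half-way up (13 mm above its underside); z is the hole's axis, up; the x axis is square to one pair of flats (the other flats' normals are at 60 and 120 degrees to it). About 0.4 kg.
- small_nut_center (a point): Small hexagonal steel nut lying flat, 36 mm across flats, 24 mm high, with a round 16 mm hole. The point is its centre, half-way up (12 mm above its underside); z is the hole's axis, up; the x axis is square to one pair of flats (the other flats' normals are at 60 and 120 degrees to it). About 0.15 kg.
- index_box_center (a point): Meter index (the counter unit): a bare-aluminium rectangular box lying on its back, 80 mm long (x) by 58 mm wide (y) by 44 mm high (z, up), with a black window and four small white dials on top. The point is its centre, half-way up (22 mm above its underside). About 0.3 kg.
- flange_center (a point): Oval aluminium flange lying flat, with straight parallel sides and half-round ends: 96 mm long (x) by 44 mm wide (y) by 25 mm thick (z, up), the straight part of its sides 52 mm long; dark bore in the middle and a dark bolt hole at each end. The point is its centre, half-way up (12.5 mm above its underside). About 0.25 kg.
- pad_big_nut: Round black rubber mat, 116 mm in diameter and 6 mm thick, fixed flat on the bench, with a thin white outline of a large hexagon (70 mm across flats) on top. Origin at the centre of its underside (bench height; the top is 6 mm higher, the outline is centred on it); z up. This is the place of the large nut.
- pad_small_nut: Round black rubber mat, 116 mm in diameter and 6 mm thick, fixed flat on the bench, with a thin white outline of a small hexagon (46 mm across flats) on top. Origin at the centre of its underside (bench height; the top is 6 mm higher, the outline is centred on it); z up. This is the place of the small nut.
- pad_index: Round black rubber mat, 116 mm in diameter and 6 mm thick, fixed flat on the bench, with a thin white outline of a rectangle (90 by 68 mm) on top. Origin at the centre of its underside (bench height; the top is 6 mm higher, the outline is centred on it); z up. The rectangle's long side lies along x. This is the place of the index box; either way round is right.
- pad_flange: Round black rubber mat, 116 mm in diameter and 6 mm thick, fixed flat on the bench, with a thin white outline of a long oval (106 by 54 mm) on top. Origin at the centre of its underside (bench height; the top is 6 mm higher, the outline is centred on it); z up. The oval's long axis lies along x. This is the place of the oval flange; either way round is right.
- tape_roll_center (a point): Roll of brown tape lying flat on the far side of the bench, 84 mm in diameter, 24 mm high; the point is its centre, half-way up. Not part of the job: leave it alone.
- grease_jar_center (a point): Squat orange plastic grease jar with a white lid, standing on the bench at the right-hand edge of the work, 54 mm in diameter, 70 mm high; the point is its centre, half-way up. Not part of the job: leave it alone.
Things that resemble listed ones, but are neither listed nor needed, are in the scene too. What is shaped like the part that bears index_box_center but green or purple is not meant.

How it is judged:
At the end, for the whole second after the job is handed in: Each part lies flat (0.1 rad) and at rest on the mat with its own outline, centre within 12 mm of the mat's centre and within 4 mm of resting height; index box and oval flange within 0.2 rad of their outlines' direction, either way round (horizontal distance between big_nut_center and pad_big_nut below 0.012 m and height (world z) of big_nut_center between 0.015 and 0.023 m and angle between each of big_nut_center, small_nut_center, index_box_center, flange_center's own z axis and vertical below 0.1 rad and linear speed of each of big_nut, small_nut, index_box, flange below 0.02 m/s and angular speed of each of big_nut, small_nut, index_box, flange below 0.2 rad/s and horizontal distance between small_nut_center and pad_small_nut below 0.012 m and height (world z) of small_nut_center between 0.014 and 0.022 m and horizontal distance between index_box_center and pad_index below 0.012 m and height (world z) of index_box_center between 0.024 and 0.032 m and angle between the x axis of index_box_center and the x axis of pad_index, either way round below 0.2 rad and horizontal distance between flange_center and pad_flange below 0.012 m and height (world z) of flange_center between 0.0145 and 0.0225 m and angle between the x axis of flange_center and the x axis of pad_flange, either way round below 0.2 rad); the robot touches nothing.
It fails at once if a part is dropped or thrown (flies free faster than 0.7 m/s) ((contact force between big_nut and anything else below 0.05 N and linear speed of big_nut above 0.7 m/s) or (contact force between small_nut and anything else below 0.05 N and linear speed of small_nut above 0.7 m/s) or (contact force between index_box and anything else below 0.05 N and linear speed of index_box above 0.7 m/s) or (contact force between flange and anything else below 0.05 N and linear speed of flange above 0.7 m/s)).
It fails at once if the tape roll is pushed more than 30 mm or knocked over (distance of tape_roll_center from where it was at the start of the episode above 0.03 m).
It fails at once if the grease jar is pushed more than 30 mm or knocked over (distance of grease_jar_center from where it was at the start of the episode above 0.03 m).
It also fails if it takes over 120 s, if anything falls off the work surface, if the arm or the gripper's body presses on something with over 40 N, if the wrist force passes 120 N, or if a joint passes its speed limit or range.

## Working session

There is one attempt and no reset: what is moved stays moved. The work goes in short steps, Python scripts to look and compute and a tool call to move; the robot and the scene stay as the last step left them, time stands still between calls to the robot, and variables do not carry over. Pictures are saved under pics/ and viewed, and the job is handed in when it is done.

Besides the shell and the picture viewer there is one more tool, called after "Emit:" as name(argument=value, ...) on one line, values as JSON. send_rows: Moves the arm, as the interface text tells. Its arguments: {"type":"object","properties":{"targets":{"type":"array"},"gripper":{"type":"number"},"force":{"type":"number"}},"required":["targets"]}

```bash
mkdir -p pics; python3 - <<'E'
from station import arm
import cv2
for n in("scene","top"):
    cv2.imwrite(f"pics/{n}0.png",arm.get_image(n)[:,:,::-1])
    c=arm.camera_info(n);print(c)
print(arm.sense())
E
```

```text
{'mtx': array([[431.34055006,   0.        , 320.76692827],
       [  0.        , 431.34055006, 202.2206287 ],
       [  0.        ,   0.        ,   1.        ]]), 'extrinsics': array([[-0.90164365,  0.43221971,  0.014995  ,  0.52218255],
       [-0.3036562 , -0.65737707,  0.6896726 ,  0.09749023],
       [ 0.30794746,  0.6172856 ,  0.72396606, -1.60869953],
       [ 0.        ,  0.        ,  0.        ,  1.        ]])}
{'mtx': array([[501.36541342,   0.        , 314.19220752],
       [  0.        , 501.36541342, 195.90033734],
       [  0.        ,   0.        ,   1.        ]]), 'extrinsics': array([[-0.00171719, -0.9996966 ,  0.02457141, -0.06471017],
       [ 0.98984692,  0.00179303,  0.14212623, -0.54999374],
       [-0.14212717,  0.024566  ,  0.98954352, -1.32888636],
       [ 0.        ,  0.        ,  0.        ,  1.        ]])}
{'clock': 0.1, 'joint_positions': array([-1.32017448,  0.33383095,  0.0398594 ,  1.46617802, -0.01341574,
        1.34324696, -0.058512  ]), 'qd': array([-7.61089739e-04, -2.22825196e-03, -7.59868077e-06, -3.01233899e-03,
       -1.73031950e-03, -5.12198057e-04,  1.69563458e-05]), 'joint_torque': array([ 5.10584767e-03, -6.60020614e+01,  1.37061652e+00, -4.06485236e+01,
        1.70017424e-02,  8.80609208e-03,  1.33568062e-05]), 'tool_pos': array([0.22264957, 0.61026046, 0.23051834]), 'eef_rot': array([-3.14019707e+00,  7.35245416e-05,  2.79175290e+00]), 'ft_force': array([-0.04587191, -0.4602623 , -0.08001765]), 'torque': array([ 0.00514246,  0.05046626, -0.01554805]), 'gripper_width': 0.08538426551621414}
```

View pics/scene0.png

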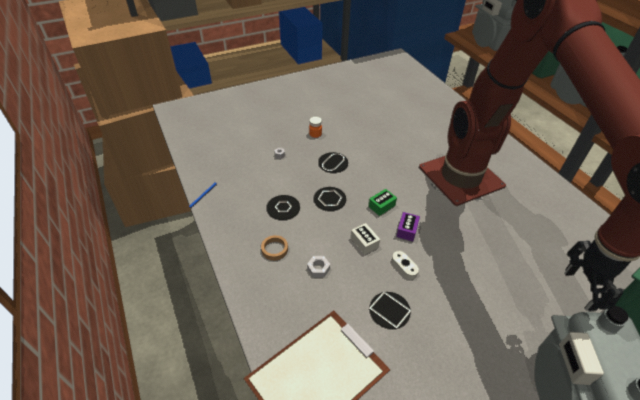

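View pics/top0.png

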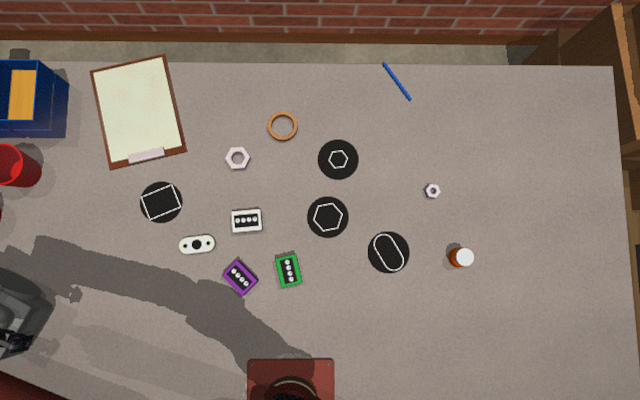

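The top view shows three box-shaped things: bare-aluminium at (247,221), green at (289,270) and purple at (240,277). The aluminium one fits the description. The other positions are:

| Thing | Top-view pixel |
|---|---|
| Big nut | (237,158) |
| Small nut | (433,191) |
| Flange | (197,244) |
| Big-hexagon mat | (328,217) |
| Small-hexagon mat | (338,159) |
| Rectangle mat | (161,202) |
| Oval mat | (388,252) |

Next is an enlarged crop and measurement.

```bash
cat > h.py <<'E'
import numpy as np,cv2
from station import arm
def ray(n,uv,z):
    c=arm.camera_info(n);K=c["mtx"];T=c["extrinsics"];R=T[:3,:3];t=T[:3,3]
    uv=np.atleast_2d(np.asarray(uv,float))
    d=np.c_[(uv[:,0]-K[0,2])/K[0,0],-(uv[:,1]-K[1,2])/K[1,1],-np.ones(len(uv))]@R
    o=-R.T@t
    return o[:2]+d[:,:2]*((z-o[2])/d[:,2])[:,None]
def proj(n,p):
    c=arm.camera_info(n);K=c["mtx"];T=c["extrinsics"]
    q=np.atleast_2d(p)@T[:3,:3].T+T[:3,3]
    return np.c_[K[0,2]+K[0,0]*q[:,0]/-q[:,2],K[1,2]-K[1,1]*q[:,1]/-q[:,2]]
def rectify(img,n,z,cx,cy,half=0.08,N=320):
    # world top-down picture: up = +x, left = +y
    w=np.float32([[cx+half,cy+half,z],[cx+half,cy-half,z],[cx-half,cy-half,z],[cx-half,cy+half,z]])
    H=cv2.getPerspectiveTransform(np.float32(proj(n,w)),np.float32([[0,0],[N,0],[N,N],[0,N]]))
    return cv2.warpPerspective(img,H,(N,N),flags=cv2.INTER_CUBIC)
E
python3 - <<'E'
from h import *
img=cv2.imread("pics/top0.png")
its=[("big",(237,158),.026),("small",(433,191),.024),("box",(247,221),.044),("fl",(197,244),.025),("pb",(328,217),.006),("ps",(338,159),.006),("pi",(161,202),.006),("pf",(388,252),.006)]
rows=[]
for n,uv,z in its:
    c=ray("top",uv,z)[0]; print(n,c.round(3),np.hypot(*c).round(3))
    r=rectify(img,"top",z,c[0],c[1],.07,200);cv2.putText(r,n,(4,14),0,.5,(0,0,255),1);rows.append(r)
cv2.imwrite("pics/crops.png",np.vstack([np.hstack(rows[:4]),np.hstack(rows[4:])]))
for n,uv,z in [("tape",(283,126),.024),("jar",(462,257),.07),("green",(289,270),.044),("purple",(240,277),.044)]: print(n,ray("top",uv,z))
E
```

```text
big [0.658 0.149] 0.675
small [ 0.567 -0.396] 0.691
box [0.481 0.117] 0.495
fl [0.42  0.253] 0.49
pb [ 0.496 -0.104] 0.506
ps [ 0.661 -0.133] 0.674
pi [0.537 0.359] 0.646
pf [ 0.399 -0.269] 0.481
tape [[0.75093226 0.02240112]]
jar [[ 0.38324696 -0.45448468]]
green [[0.34997851 0.00285176]]
purple [[0.33185464 0.13254502]]
```

View pics/crops.png

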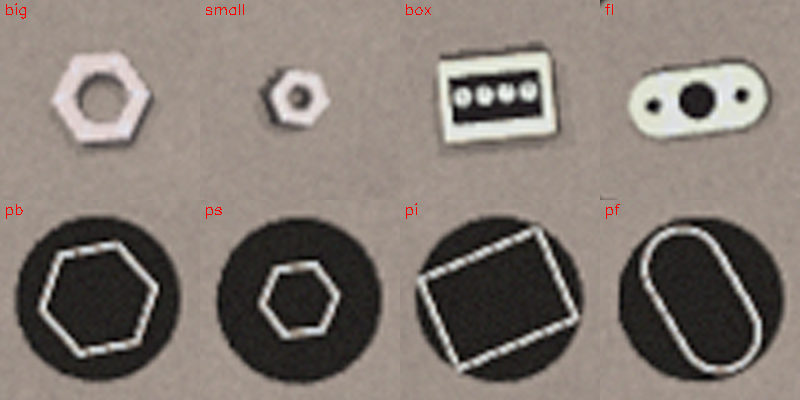

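The crop confirms the box is bare aluminium with a black window and four dials. Each mat's outline matches its part. Next I fit poses.

```bash
cat > fit.py <<'E'
from h import *
def fit(img,n,cx,cy,z,thr,half=.07,N=700,cam="top",fill=False):
    r=rectify(img,cam,z,cx,cy,half,N);g=r.max(2) if True else 0
    m=(cv2.GaussianBlur(r.min(2),(0,0),2)>thr).astype(np.uint8)
    cs,_=cv2.findContours(m,cv2.RETR_EXTERNAL,cv2.CHAIN_APPROX_NONE)
    # in mats: choose outer contour of line nearest the center
    best=None
    for c in cs:
        h=cv2.convexHull(c);a=cv2.contourArea(h)
        if a<3000: continue
        x,y,w,hh=cv2.boundingRect(c)
        if x<=0 or y<=0 or x+w>=N or y+hh>=N: continue
        if cv2.pointPolygonTest(h,(N/2,N/2),False)<0: continue
        if best is None or a>best[0]: best=(a,h)
    s=2*half/N;h=best[1]
    M=cv2.moments(h);u,v=M['m10']/M['m00'],M['m01']/M['m00']
    w=np.c_[cx+half-h[:,0,1]*s,cy+half-h[:,0,0]*s].astype(np.float32)
    (c2),(sz),ang=cv2.minAreaRect(((w-[cx,cy])*1000).astype(np.float32))
    if sz[0]<sz[1]: ang+=90
    ang=(ang+90)%180-90
    return np.array([cx+half-v*s,cy+half-u*s]),np.array([cx,cy])+np.array(c2)/1000,np.sort(sz),ang
E
python3 - <<'E'
from fit import *
img=cv2.imread("pics/top0.png");sc=cv2.imread("pics/scene0.png")
P=[("big",.658,.149,.026),("small",.567,-.396,.024),("box",.481,.117,.044),("fl",.42,.253,.025),("pb",.496,-.104,.006),("ps",.661,-.133,.006),("pi",.537,.359,.006),("pf",.399,-.269,.006)]
for n,x,y,z in P:
  for cam,im in(("top",img),("scene",sc)):
   for t in ((100,120) if n[0]=='p' else (170,185)):
    try:
        a=fit(im,n,x,y,z,t,cam=cam);print(n,cam,t,a[0].round(4),a[1].round(4),a[2].round(1),round(a[3],1))
    except Exception as e: print(n,cam,t,'fail')
E
```

```text
big top 170 [0.6606 0.1494] [0.6603 0.1496] [60.1 66.7] -25.6
big top 185 [0.6604 0.1493] [0.6601 0.1494] [58.6 65.1] -25.4
big scene 170 [0.6599 0.15  ] [0.6599 0.1498] [59.5 66.5] 33.8
big scene 185 [0.66   0.1502] [0.6597 0.1501] [57.2 64.3] -27.4
small top 170 [ 0.5688 -0.3961] [ 0.5687 -0.3959] [36.2 39.8] -41.0
small top 185 [ 0.5687 -0.3959] [ 0.5686 -0.3957] [34.9 38.6] -41.1
small scene 170 fail
small scene 185 fail
box top 170 [0.4829 0.1196] [0.483  0.1198] [56.5 78.6] -84.4
box top 185 [0.4829 0.1196] [0.483  0.1197] [55.3 77.5] -84.6
box scene 170 [0.4834 0.1222] [0.4833 0.122 ] [55.9 78.5] -84.7
box scene 185 [0.4835 0.1224] [0.4834 0.1222] [53.5 75.8] -84.8
fl top 170 [0.4199 0.2548] [0.4199 0.2551] [44.4 95.6] -82.9
fl top 185 [0.4199 0.2546] [0.4199 0.255 ] [43.5 94.1] -82.9
fl scene 170 [0.4194 0.2558] [0.4194 0.2556] [44.7 95.9] -83.0
fl scene 185 [0.4196 0.2561] [0.4195 0.2559] [42.3 93.3] -83.4
pb top 100 fail
pb top 120 fail
pb scene 100 fail
pb scene 120 fail
ps top 100 fail
ps top 120 fail
ps scene 100 fail
ps scene 120 fail
pi top 100 fail
pi top 120 fail
pi scene 100 fail
pi scene 120 fail
pf top 100 fail
pf top 120 fail
pf scene 100 fail
pf scene 120 fail
```

```bash
sed -i 's/RETR_EXTERNAL/RETR_LIST/' fit.py; python3 - <<'E'
from fit import *
img=cv2.imread("pics/top0.png");sc=cv2.imread("pics/scene0.png")
P=[("pb",.496,-.104,.006),("ps",.661,-.133,.006),("pi",.537,.359,.006),("pf",.399,-.269,.006)]
for n,x,y,z in P:
  for cam,im in(("top",img),("scene",sc)):
    r=rectify(im,cam,z,x,y,.07,700)
    m=np.uint8(cv2.GaussianBlur(r.min(2),(0,0),2)<85)
    m=cv2.morphologyEx(m,cv2.MORPH_CLOSE,np.ones((25,25)))
    cs,_=cv2.findContours(m,cv2.RETR_EXTERNAL,2);c=max(cs,key=cv2.contourArea);h=cv2.convexHull(c)
    (u,v),rad=cv2.minEnclosingCircle(h);M=cv2.moments(h);s=.0002
    print(n,cam,'disc',(x+.07-M['m01']/M['m00']*s).round(4) if 0 else round(x+.07-M['m01']/M['m00']*s,4),round(y+.07-M['m10']/M['m00']*s,4),round(2000*np.sqrt(M['m00']/np.pi)*s,1))
    # outline: bright inside disc hull eroded
    k=np.zeros_like(m);cv2.fillConvexPoly(k,h,1);k=cv2.erode(k,np.ones((9,9)))if n!='x' else k
    b=np.uint8((cv2.GaussianBlur(r.min(2),(0,0),2)>90)&(k>0))
    pts=cv2.findNonZero(b);hh=cv2.convexHull(pts)[:,0]
    w=np.c_[.07-hh[:,1]*s,.07-hh[:,0]*s]*1000
    c2,sz,ang=cv2.minAreaRect(w.astype(np.float32))
    if sz[0]<sz[1]: ang+=90
    print('   outline',round(x+c2[0]/1000,4),round(y+c2[1]/1000,4),np.round(np.sort(sz),1),round((ang+90)%180-90,1))
E
```

```text
pb top disc 0.4968 -0.102 115.9
   outline 0.4969 -0.1023 [76.6 86.2] 41.2
pb scene disc 0.4989 -0.0969 118.1
   outline 0.4974 -0.1 [78.2 85.4] 39.9
ps top disc 0.6605 -0.1322 116.2
   outline 0.661 -0.1325 [52.9 57.8] -82.5
ps scene disc 0.6625 -0.1271 118.0
   outline 0.6615 -0.1302 [51.3 58.2] -20.5
pi top disc 0.5383 0.3602 95.3
   outline 0.5377 0.3612 [63.3 96.8] -66.9
pi scene disc 0.5379 0.3628 80.3Traceback (most recent call last):
  File "<stdin>", line 15, in <module>
cv2.error: OpenCV(4.12.0) /io/opencv/modules/imgproc/src/convhull.cpp:143: error: (-215:Assertion failed) total >= 0 && (depth == CV_32F || depth == CV_32S) in function 'convexHull'
```

```bash
python3 - <<'E'
from fit import *
img=cv2.imread("pics/top0.png");sc=cv2.imread("pics/scene0.png")
P=[("pb",.496,-.102,.006),("ps",.661,-.132,.006),("pi",.538,.361,.006),("pf",.399,-.269,.006)]
for n,x,y,z in P:
  for cam,im in(("top",img),("scene",sc)):
    r=rectify(im,cam,z,x,y,.07,700);s=.2
    m=np.uint8(cv2.GaussianBlur(r.min(2),(0,0),1)<95)
    nn,L=cv2.connectedComponents(m,connectivity=4)
    b=np.uint8(L==L[350,350]);cs,_=cv2.findContours(b,cv2.RETR_EXTERNAL,1);h=cv2.convexHull(max(cs,key=cv2.contourArea))[:,0]
    w=np.c_[70-h[:,1]*s,70-h[:,0]*s].astype(np.float32)
    c2,sz,ang=cv2.minAreaRect(w)
    if sz[0]<sz[1]: ang+=90
    M=cv2.moments(w)
    print(n,cam,'rect',round(x+c2[0]/1000,4),round(y+c2[1]/1000,4),'mom',round(x+M['m10']/M['m00']/1000,4),round(y+M['m01']/M['m00']/1000,4),np.round(np.sort(sz),1),round((ang+90)%180-90,1))
E
```

```text
pb top rect 0.4967 -0.1024 mom 0.4968 -0.1023 [65.  73.4] 41.1
pb scene rect 0.4989 -0.0972 mom 0.4989 -0.097 [116.2 122.2] 64.7
ps top rect 0.6612 -0.1326 mom 0.6611 -0.1325 [40.9 45.3] 36.9
ps scene rect 0.6625 -0.1271 mom 0.6625 -0.1271 [116.3 120.9] 66.4
pi top rect 0.5383 0.3614 mom 0.5382 0.3614 [63.7 85.5] -66.8
pi scene rect 0.538 0.3628 mom 0.5379 0.3628 [62.1 84.1] -66.5
pf top rect 0.399 -0.27 mom 0.399 -0.27 [ 49.2 100. ] 30.2
pf scene rect 0.4015 -0.2639 mom 0.4022 -0.2637 [114.6 124.4] 64.2
```

```bash
cat > go.py <<'E'
import sys,numpy as np
from station import arm
from scipy.spatial.transform import Rotation as Ro
s=arm.sense();p=s["tool_pos"];R=Ro.from_euler('xyz',s["eef_rot"])
x,y,z,jaw=map(float,sys.argv[1:5])
cy=s["eef_rot"][2]; want=np.radians(jaw+90); want+=np.pi*round((cy-want)/np.pi)
T=Ro.from_euler('xyz',[np.pi,0,want])
rv=(R.inv()*T).as_rotvec(degrees=True)
d=T.inv().apply(np.array([x,y,z])-p)
print("t",s["clock"].__round__(2),"pos",p.round(4),"jaw",round(np.degrees(cy)-90,1),"w",s["gripper_width"].round(4),"F",s["ft_force"].round(1),"q",s["joint_positions"].round(2))
print("turn deg",rv.round(1),"then shift mm",(d*1000).round(1))
E
python3 go.py 0.42 0.2553 0.12 7
```

```text
Traceback (most recent call last):
  File "go.py", line 10, in <module>
    print("t",s["clock"].__round__(2),"pos",p.round(4),"jaw",round(np.degrees(cy)-90,1),"w",s["gripper_width"].round(4),"F",s["ft_force"].round(1),"q",s["joint_positions"].round(2))
                                                                                            ^^^^^^^^^^^^^^^^^^^^^^^^
AttributeError: 'float' object has no attribute 'round'
```

```bash
sed -i 's/s\["gripper_width"\].round(4)/round(s["gripper_width"],4)/' go.py
python3 go.py 0.42 0.2553 0.12 7
```

```text
t 0.1 pos [0.2226 0.6103 0.2305] jaw 70.0 w 0.0854 F [-0.  -0.5 -0.1] q [-1.32  0.33  0.04  1.47 -0.01  1.34 -0.06]
turn deg [-0.1  0.  63. ] then shift mm [-376.4  152.6  110.5]
```

Emit:
send_rows(targets=[0,0,0,0,0,9,0,0,0,0,0,9,0,0,0,0,0,9,0,0,0,0,0,9,0,0,0,0,0,9,0,0,0,0,0,9,0,0,0,0,0,9,0,0,0,0,0,0,-0.038,0.015,0.011,0,0,0,-0.038,0.015,0.011,0,0,0,-0.038,0.015,0.011,0,0,0,-0.038,0.015,0.011,0,0,0,-0.038,0.015,0.011,0,0,0,-0.038,0.015,0.011,0,0,0,-0.038,0.015,0.011,0,0,0,-0.038,0.015,0.011,0,0,0,-0.038,0.015,0.011,0,0,0,-0.038,0.015,0.011,0,0,0], gripper=1, force=50)

```text
clock: 2.35
tool_pos: [0.4151, 0.237, 0.1148]
eef_rot: [-3.139, 0.008, 1.709]
ft_force: [0.3, 0.1, 0.9]
gripper_width: 0.0856
```

```bash
python3 go.py 0.42 0.2553 0.005 7
```

```text
t 2.35 pos [0.4151 0.237  0.1148] jaw 7.9 w 0.0856 F [0.3 0.1 0.9] q [-1.04  0.08  0.45  2.03 -0.04  1.04 -0.44]
turn deg [-0.2  0.4  0.9] then shift mm [ 17.6   7.1 109.8]
```

Emit:
send_rows(targets=[0.018,0.007,0.02,0,0,1,0,0,0,0,0,0,0,0,0,0,0,0])

```text
clock: 2.72
tool_pos: [0.4212, 0.2517, 0.0942]
eef_rot: [-3.139, 0.009, 1.695]
ft_force: [-0.4, 0.1, -0.1]
gripper_width: 0.0855
```

```bash
python3 go.py 0.42 0.2553 0.005 7; python3 -c "
from fit import *
im=arm.get_image('top')[:,:,::-1].copy();cv2.imwrite('pics/t1.png',im)
cv2.imwrite('pics/t1c.png',cv2.resize(im[180:320,120:300],None,fx=4,fy=4))"
```

```text
t 2.73 pos [0.4212 0.2517 0.0942] jaw 7.1 w 0.0855 F [-0.4  0.1 -0.1] q [-1.04  0.14  0.44  2.02 -0.06  1.   -0.45]
turn deg [-0.2  0.5  0.1] then shift mm [ 3.7 -0.7 89.2]
```

View pics/t1c.png

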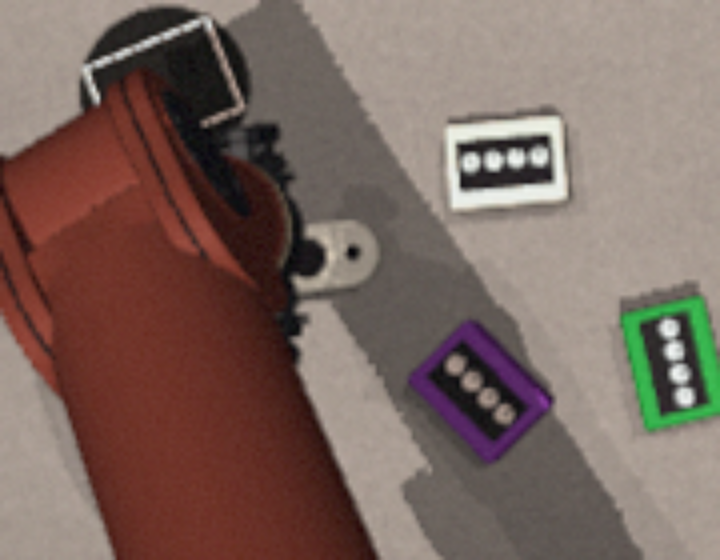

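The jaws straddle the flange, and its bore sits beside the gripper as parallax would give. Descending.

Emit:
send_rows(targets=[0.003,-0.001,0.025,0,0,0,0,0,0.025,0,0.4,0,0,0,0.018,0,0,0,0,0,0.01,0,0,0,0,0,0,0,0,0])

```text
clock: 3.4
tool_pos: [0.4202, 0.2564, 0.0175]
eef_rot: [3.141, -0.002, 1.703]
ft_force: [0.2, -0.9, -0.1]
gripper_width: 0.0856
```

```bash
python3 go.py 0.42 0.2553 0.005 7
```

```text
t 3.4 pos [0.4202 0.2564 0.0175] jaw 7.6 w 0.0856 F [ 0.2 -0.9 -0.1] q [-1.02  0.26  0.42  2.08 -0.15  0.83 -0.37]
turn deg [ 0.1 -0.1  0.6] then shift mm [-1.1 -0.3 12.5]
```

Emit:
send_rows(targets=[-0.001,0,0.01,0,0,0.5,0,0,0.002,0,0,0,0,0,0,0,0,0])

```text
clock: 3.78
tool_pos: [0.4211, 0.2561, 0.0062]
eef_rot: [3.139, -0.004, 1.694]
ft_force: [-1.0, -0.5, 0.3]
gripper_width: 0.0856
```

Emit:
send_rows(targets=[0,0,0,0,0,0,0,0,0,0,0,0,0,0,0,0,0,0,0,0,0,0,0,0,0,0,0,0,0,0,0,0,0,0,0,0], gripper=0, force=50)

```text
clock: 4.53
tool_pos: [0.4216, 0.2565, 0.0069]
eef_rot: [3.138, -0.005, 1.695]
ft_force: [0.7, 0.7, 0.1]
gripper_width: 0.0429
```

```bash
python3 go.py 0.42 0.2553 0.13 7
```

```text
t 4.53 pos [0.4216 0.2565 0.0069] jaw 7.1 w 0.0429 F [0.7 0.7 0.1] q [-1.01  0.28  0.42  2.09 -0.16  0.8  -0.37]
turn deg [ 0.2 -0.3  0.1] then shift mm [  -1.    -1.7 -123.1]
```

Emit:
send_rows(targets=[0,0,-0.015,0,0,0,0,0,-0.03,0,0,0,0,0,-0.04,0,0,0,0,0,-0.03,0,0,0,0,0,0,0,0,0])

```text
clock: 5.15
tool_pos: [0.4209, 0.2549, 0.128]
eef_rot: [3.138, -0.004, 1.693]
ft_force: [-0.4, 1.1, -1.9]
gripper_width: 0.043
```

```bash
python3 go.py 0.5 0 0.12 -26
```

```text
t 5.15 pos [0.4209 0.2549 0.128 ] jaw 7.0 w 0.043 F [-0.4  1.1 -1.9] q [-1.06  0.09  0.45  1.99 -0.05  1.06 -0.47]
turn deg [ 0.1 -0.3 33. ] then shift mm [-194.4  182.8    8. ]
```

Emit:
send_rows(targets=[0,0,0,0,0,8,0,0,0,0,0,8,0,0,0,0,0,8,0,0,0,0,0,8,-0.015,0.014,0,0,0,0,-0.03,0.028,0,0,0,0,-0.03,0.028,0,0,0,0,-0.03,0.028,0,0,0,0,-0.03,0.028,0,0,0,0,-0.03,0.028,0,0,0,0,-0.02,0.018,0,0,0,0])

```text
clock: 6.52
tool_pos: [0.493, -0.0027, 0.1223]
eef_rot: [-3.138, 0.004, 1.136]
ft_force: [-0.1, 1.0, -2.7]
gripper_width: 0.0431
```

```bash
python3 go.py 0.399 -0.2695 0.1 -60
```

```text
t 6.53 pos [ 0.493  -0.0027  0.1223] jaw -24.9 w 0.0431 F [-0.1  1.  -2.7] q [-0.76  0.12  0.73  2.   -0.09  1.06 -0.43]
turn deg [-0.1  0.3 35.1] then shift mm [-214.8  184.1   22.3]
```

Emit:
send_rows(targets=[0,0,0,0,0,8,0,0,0,0,0,9,0,0,0,0,0,9,0,0,0,0,0,9,-0.015,0.013,0,0,0,0,-0.03,0.026,0,0,0,0,-0.03,0.026,0,0,0,0,-0.03,0.026,0,0,0,0,-0.03,0.026,0,0,0,0,-0.03,0.026,0,0,0,0,-0.03,0.026,0,0,0,0,-0.02,0.015,0,0,0,0,0,0,0,0,0,0])

```text
clock: 8.15
tool_pos: [0.3795, -0.3008, 0.1204]
eef_rot: [-3.138, 0.012, 0.544]
ft_force: [-0.9, 0.1, -2.1]
gripper_width: 0.0428
```

```bash
python3 go.py 0.399 -0.2695 0.03 -60;python3 -c "
from fit import *
im=arm.get_image('scene')[:,:,::-1].copy();cv2.imwrite('pics/s2.png',im)
cv2.imwrite('pics/s2c.png',cv2.resize(im[90:240,240:440],None,fx=4,fy=4))"
```

```text
t 8.15 pos [ 0.3795 -0.3008  0.1204] jaw -58.8 w 0.0428 F [-0.9  0.1 -2.1] q [-0.4   0.13  1.05  2.03 -0.12  1.06 -0.32]
turn deg [-0.2  0.7  1.2] then shift mm [ 32.5 -17.4  90.4]
```

View pics/s2c.png

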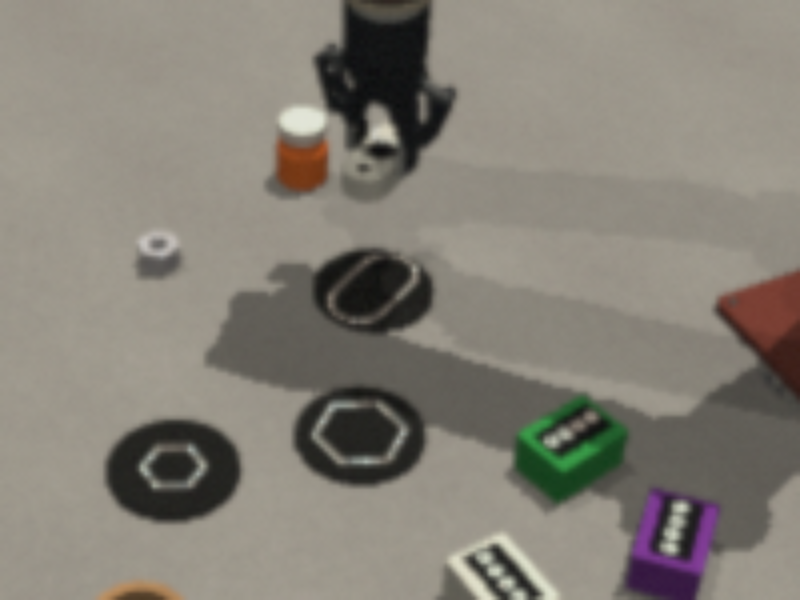

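The flange is held level, and the tool overshot the oval mat by about 35 mm. Correcting back.

Emit:
send_rows(targets=[0.012,-0.007,0,0,0,1,0.012,-0.007,0.02,0,0.7,0,0.006,-0.003,0.02,0,0,0,0,0,0.02,0,0,0,0,0,0,0,0,0,0,0,0,0,0,0])

```text
clock: 8.95
tool_pos: [0.3963, -0.2654, 0.0584]
eef_rot: [-3.134, -0.002, 0.545]
ft_force: [0.2, -0.3, -2.1]
gripper_width: 0.0428
```

```bash
python3 go.py 0.399 -0.2695 0.0135 -60
```

```text
t 8.95 pos [ 0.3963 -0.2654  0.0584] jaw -58.8 w 0.0428 F [ 0.2 -0.3 -2.1] q [-0.38  0.24  0.99  2.1  -0.25  0.93 -0.28]
turn deg [-0.4 -0.1  1.2] then shift mm [ 0.3  4.9 44.9]
```

Emit:
send_rows(targets=[0,0.005,0.01,-0.4,0,1,0,0,0.015,0,0,0,0,0,0.01,0,0,0,0,0,0,0,0,0,0,0,0,0,0,0])

```text
clock: 9.57
tool_pos: [0.3997, -0.27, 0.0218]
eef_rot: [3.141, -0.003, 0.528]
ft_force: [-0.3, -0.5, -3.0]
gripper_width: 0.0428
```

```bash
python3 go.py 0.399 -0.2695 0.0135 -60
```

```text
t 9.57 pos [ 0.3997 -0.27    0.0218] jaw -59.8 w 0.0428 F [-0.3 -0.5 -3. ] q [-0.32  0.32  0.93  2.12 -0.35  0.85 -0.21]
turn deg [ 0.1 -0.2  0.2] then shift mm [-0.3 -0.8  8.3]
```

Emit:
send_rows(targets=[0,-0.001,0.005,0,0,0,0,0,0.003,0,0,0,0,0,0.001,0,0,0,0,0,0,0,0,0])

```text
clock: 10.07
tool_pos: [0.3997, -0.2692, 0.0129]
eef_rot: [3.14, -0.005, 0.528]
ft_force: [-1.2, 0.3, -0.2]
gripper_width: 0.0431
```

```bash
python3 go.py 0.399 -0.2695 0.0135 -60
```

```text
t 10.07 pos [ 0.3997 -0.2692  0.0129] jaw -59.8 w 0.0431 F [-1.2  0.3 -0.2] q [-0.3   0.34  0.92  2.13 -0.37  0.84 -0.2 ]
turn deg [ 0.1 -0.3  0.2] then shift mm [-0.7 -0.  -0.6]
```

Force says it is resting on the mat. Release, then lift.

Emit:
send_rows(targets=[0,0,0,0,0,0,0,0,0,0,0,0,0,0,0,0,0,0,0,0,0,0,0,0,0,0,0,0,0,0,0,0,-0.015,0,0,0,0,0,-0.03,0,0,0,0,0,-0.04,0,0,0,0,0,-0.02,0,0,0,0,0,0,0,0,0], gripper=1)

```text
clock: 11.32
tool_pos: [0.3993, -0.2709, 0.1244]
eef_rot: [3.139, -0.006, 0.525]
ft_force: [-0.4, 0.5, -0.1]
gripper_width: 0.0854
```

```bash
python3 go.py 0.5687 -0.396 0.11 -71; python3 go.py 0.5687 -0.396 0.11 -11
```

```text
t 11.32 pos [ 0.3993 -0.2709  0.1244] jaw -59.9 w 0.0854 F [-0.4  0.5 -0.1] q [-0.49  0.1   1.07  2.04 -0.1   1.05 -0.42]
turn deg [ 0.1 -0.3 11.1] then shift mm [119.5 173.4  14.4]
t 11.32 pos [ 0.3993 -0.2709  0.1244] jaw -59.9 w 0.0854 F [-0.4  0.5 -0.1] q [-0.49  0.1   1.07  2.04 -0.1   1.05 -0.42]
turn deg [  0.3  -0.2 -48.9] then shift mm [-90.5 190.2  14.4]
```

Emit:
send_rows(targets=[0,0,0,0,0,5.5,0,0,0,0,0,5.5,0.018,0.026,0,0,0,0,0.022,0.031,0,0,0,0,0.022,0.031,0,0,0,0,0.022,0.031,0,0,0,0,0.018,0.026,0,0,0,0,0.01,0.015,0,0,0,0,0,0,0,0,0,0,0,0,0,0,0,0])

```text
clock: 12.58
tool_pos: [0.5583, -0.3876, 0.1173]
eef_rot: [-3.134, -0.002, 0.327]
ft_force: [0.3, 1.4, 0.2]
gripper_width: 0.0857
```

```bash
python3 go.py 0.5687 -0.396 0.04 -71; python3 -c "
from fit import *
im=arm.get_image('top')[:,:,::-1].copy();cv2.imwrite('pics/t3.png',im)
cv2.imwrite('pics/t3c.png',cv2.resize(im[140:300,320:500],None,fx=3.5,fy=3.5))"
```

```text
t 12.57 pos [ 0.5583 -0.3876  0.1173] jaw -71.2 w 0.0857 F [0.3 1.4 0.2] q [-0.08  0.63  0.91  1.55 -0.52  1.23 -0.32]
turn deg [-0.4 -0.1 -0.2] then shift mm [ 7.1 11.3 77.3]
```

View pics/t3c.png

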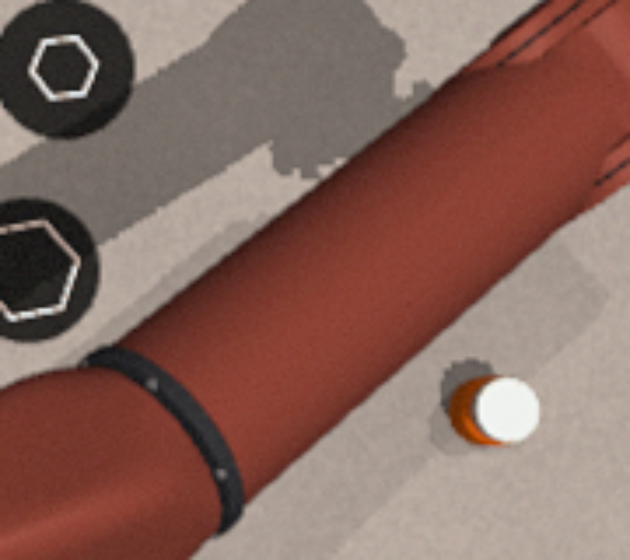

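The arm hides the flange and the small nut; the jar is untouched at (505,410) in the crop. Continuing onto the small nut.

Emit:
send_rows(targets=[0.007,0.011,0.02,0,0,0,0,0,0.025,0,0,0,0,0,0.025,0,0,0,0,0,0,0,0,0,0,0,0,0,0,0])

```text
clock: 13.25
tool_pos: [0.5679, -0.3929, 0.0484]
eef_rot: [-3.134, -0.005, 0.328]
ft_force: [-0.1, 0.6, 0.7]
gripper_width: 0.0856
```

```bash
python3 go.py 0.5687 -0.396 0.004 -71
```

```text
t 13.25 pos [ 0.5679 -0.3929  0.0484] jaw -71.2 w 0.0856 F [-0.1  0.6  0.7] q [-0.04  0.71  0.85  1.57 -0.58  1.13 -0.29]
turn deg [-0.4 -0.3 -0.2] then shift mm [-0.3  3.2 44.4]
```

Emit:
send_rows(targets=[0,0.003,0.015,-0.4,-0.3,0,0,0,0.015,0,0,0,0,0,0.008,0,0,0,0,0,0,0,0,0,0,0,0,0,0,0])

```text
clock: 13.88
tool_pos: [0.5696, -0.3961, 0.0095]
eef_rot: [3.14, -0.001, 0.328]
ft_force: [0.1, -0.8, 0.2]
gripper_width: 0.0852
```

```bash
python3 go.py 0.5687 -0.396 0.004 -71
```

```text
t 13.88 pos [ 0.5696 -0.3961  0.0095] jaw -71.2 w 0.0852 F [ 0.1 -0.8  0.2] q [-0.02  0.76  0.83  1.59 -0.61  1.07 -0.27]
turn deg [ 0.1 -0.1 -0.2] then shift mm [-0.8 -0.4  5.5]
```

Emit:
send_rows(targets=[-0.001,0,0.003,0,0,0,0,0,0.001,0,0,0,0,0,0,0,0,0])

```text
clock: 14.25
tool_pos: [0.5689, -0.3968, 0.0059]
eef_rot: [3.139, -0.002, 0.328]
ft_force: [-0.6, 0.5, 0.0]
gripper_width: 0.085
```

Emit:
send_rows(targets=[0,0,0,0,0,0,0,0,0,0,0,0,0,0,0,0,0,0,0,0,0,0,0,0,0,0,0,0,0,0,0,0,0,0,0,0,0,0,0,0,0,0], gripper=0, force=50)

```text
clock: 15.12
tool_pos: [0.5692, -0.3969, 0.0064]
eef_rot: [3.139, -0.002, 0.328]
ft_force: [0.9, -0.1, -0.1]
gripper_width: 0.0348
```

```bash
python3 go.py 0.5687 -0.396 0.004 -71
```

```text
t 15.12 pos [ 0.5692 -0.3969  0.0064] jaw -71.2 w 0.0348 F [ 0.9 -0.1 -0.1] q [-0.02  0.76  0.82  1.59 -0.62  1.06 -0.27]
turn deg [ 0.1 -0.1 -0.2] then shift mm [-0.2 -1.   2.4]
```

Emit:
send_rows(targets=[0,0,-0.015,0,0,0,0,0,-0.03,0,0,0,0,0,-0.04,0,0,0,0,0,-0.02,0,0,0,0,0,0,0,0,0])

```text
clock: 15.75
tool_pos: [0.5682, -0.3966, 0.116]
eef_rot: [3.14, -0.002, 0.328]
ft_force: [0.2, 0.6, -1.7]
gripper_width: 0.0349
```

```bash
python3 go.py 0.661 -0.1315 0.1 -47
```

```text
t 15.75 pos [ 0.5682 -0.3966  0.116 ] jaw -71.2 w 0.0349 F [ 0.2  0.6 -1.7] q [-0.06  0.65  0.9   1.52 -0.53  1.23 -0.32]
turn deg [  0.1  -0.1 -24.2] then shift mm [ 248.6 -130.6   16. ]
```

Emit:
send_rows(targets=[0,0,0,0,0,-8,0,0,0,0,0,-8,0,0,0,0,0,-8,0.015,-0.008,0,0,0,0,0.03,-0.016,0,0,0,0,0.037,-0.019,0,0,0,0,0.037,-0.019,0,0,0,0,0.037,-0.019,0,0,0,0,0.03,-0.016,0,0,0,0,0.025,-0.013,0,0,0,0,0.015,-0.008,0,0,0,0,0,0,0,0,0,0,0,0,0,0,0,0])

```text
clock: 17.38
tool_pos: [0.652, -0.1344, 0.1018]
eef_rot: [-3.126, 0.005, 0.735]
ft_force: [0.4, -1.1, -1.7]
gripper_width: 0.0345
```

```bash
python3 go.py 0.661 -0.1315 0.04 -47
```

```text
t 17.38 pos [ 0.652  -0.1344  0.1018] jaw -47.9 w 0.0345 F [ 0.4 -1.1 -1.7] q [-0.43  0.58  0.8   1.59 -0.44  1.18 -0.37]
turn deg [-0.9  0.3 -0.9] then shift mm [ 8.6  4.  61.8]
```

Emit:
send_rows(targets=[0.008,0.004,0.02,-0.9,0.3,0,0,0,0.025,0,0,0,0,0,0.015,0,0,0,0,0,0,0,0,0,0,0,0,0,0,0])

```text
clock: 18.0
tool_pos: [0.6592, -0.1395, 0.0419]
eef_rot: [3.138, -0.0, 0.724]
ft_force: [0.4, -0.7, -1.2]
gripper_width: 0.0348
```

```bash
python3 go.py 0.661 -0.1315 0.013 -47
```

```text
t 18.0 pos [ 0.6592 -0.1395  0.0419] jaw -48.5 w 0.0348 F [ 0.4 -0.7 -1.2] q [-0.4   0.65  0.76  1.63 -0.49  1.07 -0.35]
turn deg [ 0.2 -0.  -1.5] then shift mm [ 6.8 -4.7 28.9]
```

Emit:
send_rows(targets=[0.007,-0.005,0.008,0,0,0,0,0,0.008,0,0,0,0,0,0.006,0,0,0,0,0,0,0,0,0,0,0,0,0,0,0])

```text
clock: 18.62
tool_pos: [0.6623, -0.1304, 0.0198]
eef_rot: [3.137, -0.002, 0.725]
ft_force: [-0.4, 0.2, -1.6]
gripper_width: 0.0349
```

```bash
python3 go.py 0.661 -0.1315 0.0128 -48
```

```text
t 18.62 pos [ 0.6623 -0.1304  0.0198] jaw -48.5 w 0.0349 F [-0.4  0.2 -1.6] q [-0.4   0.67  0.74  1.64 -0.51  1.03 -0.35]
turn deg [ 0.3 -0.1 -0.5] then shift mm [-1.7 -0.   7. ]
```

Emit:
send_rows(targets=[-0.002,0,0.004,0.3,0,0,0,0,0.002,0,0,0,0,0,0.001,0,0,0,0,0,0,0,0,0])

```text
clock: 19.12
tool_pos: [0.6608, -0.1322, 0.0127]
eef_rot: [-3.141, -0.002, 0.724]
ft_force: [-1.1, 0.3, -2.0]
gripper_width: 0.0348
```

```bash
python3 go.py 0.661 -0.1315 0.0128 -48
```

```text
t 19.12 pos [ 0.6608 -0.1322  0.0127] jaw -48.5 w 0.0348 F [-1.1  0.3 -2. ] q [-0.39  0.68  0.74  1.64 -0.52  1.03 -0.34]
turn deg [-0.  -0.1 -0.5] then shift mm [ 0.6 -0.4 -0.1]
```

Emit:
send_rows(targets=[0,0,0.001,0,0,0,0,0,0,0,0,0])

```text
clock: 19.38
tool_pos: [0.6611, -0.1322, 0.0127]
eef_rot: [-3.141, -0.003, 0.724]
ft_force: [0.3, -0.0, -2.2]
gripper_width: 0.0349
```

Emit:
send_rows(targets=[0,0,0,0,0,0,0,0,0,0,0,0,0,0,0,0,0,0,0,0,0,0,0,0,0,0,0,0,0,0,0,0,0,0,0,0,0,0,-0.015,0,0,0,0,0,-0.03,0,0,0,0,0,-0.04,0,0,0,0,0,-0.02,0,0,0,0,0,0,0,0,0], gripper=1)

```text
clock: 20.75
tool_pos: [0.6614, -0.133, 0.1238]
eef_rot: [3.14, -0.004, 0.724]
ft_force: [0.2, 0.5, 0.0]
gripper_width: 0.0856
```

```bash
python3 go.py 0.66 0.1496 0.1 4.2;python3 go.py 0.66 0.1496 0.1 -55.8
```

```text
t 20.75 pos [ 0.6614 -0.133   0.1238] jaw -48.5 w 0.0856 F [0.2 0.5 0. ] q [-0.44  0.57  0.81  1.56 -0.43  1.2  -0.4 ]
turn deg [  0.2  -0.2 -52.7] then shift mm [281.9  19.3  23.8]
t 20.75 pos [ 0.6614 -0.133   0.1238] jaw -48.5 w 0.0856 F [0.2 0.5 0. ] q [-0.44  0.57  0.81  1.56 -0.43  1.2  -0.4 ]
turn deg [ 0.1 -0.2  7.3] then shift mm [ 157.6 -234.5   23.8]
```

Emit:
send_rows(targets=[0,0,0,0,0,-9,0,0,0,0,0,-9,0,0,0,0,0,-9,0,0,0,0,0,-9,0,0,0,0,0,-9,0,0,0,0,0,-7,0.015,0.001,0,0,0,0,0.035,0.003,0,0,0,0,0.04,0.003,0,0,0,0,0.04,0.003,0,0,0,0,0.04,0.003,0,0,0,0,0.035,0.002,0,0,0,0,0.03,0.002,0,0,0,0,0.02,0.001,0,0,0,0,0.01,0.001,0,0,0,0,0,0,0,0,0,0,0,0,0,0,0,0])

```text
clock: 22.88
tool_pos: [0.6482, 0.1515, 0.1058]
eef_rot: [-3.122, -0.005, 1.638]
ft_force: [-1.3, -0.0, 0.6]
gripper_width: 0.0856
```

```bash
python3 go.py 0.66 0.1496 0.05 4.2
```

```text
t 22.88 pos [0.6482 0.1515 0.1058] jaw 3.9 w 0.0856 F [-1.3 -0.   0.6] q [-0.69  0.51  0.55  1.57 -0.29  1.16 -0.01]
turn deg [-1.1 -0.3 -0.3] then shift mm [-2.8 11.6 55.8]
```

Emit:
send_rows(targets=[-0.003,0.012,0.015,-1.1,-0.3,0,0,0,0.025,0,0,0,0,0,0.015,0,0,0,0,0,0,0,0,0,0,0,0,0,0,0])

```text
clock: 23.5
tool_pos: [0.6623, 0.1429, 0.0511]
eef_rot: [3.139, 0.001, 1.63]
ft_force: [-0.4, 0.4, 0.5]
gripper_width: 0.0852
```

```bash
python3 go.py 0.66 0.1496 0.005 4.2; python3 -c "
from fit import *
im=arm.get_image('scene')[:,:,::-1].copy();cv2.imwrite('pics/s4.png',im)
cv2.imwrite('pics/s4c.png',cv2.resize(im[130:310,230:430],None,fx=3.3,fy=3.3))"
```

```text
t 23.5 pos [0.6623 0.1429 0.0511] jaw 3.4 w 0.0852 F [-0.4  0.4  0.5] q [-0.67  0.57  0.53  1.6  -0.32  1.05  0.01]
turn deg [ 0.1  0.1 -0.8] then shift mm [ 6.9 -1.8 46.1]
```

View pics/s4c.png

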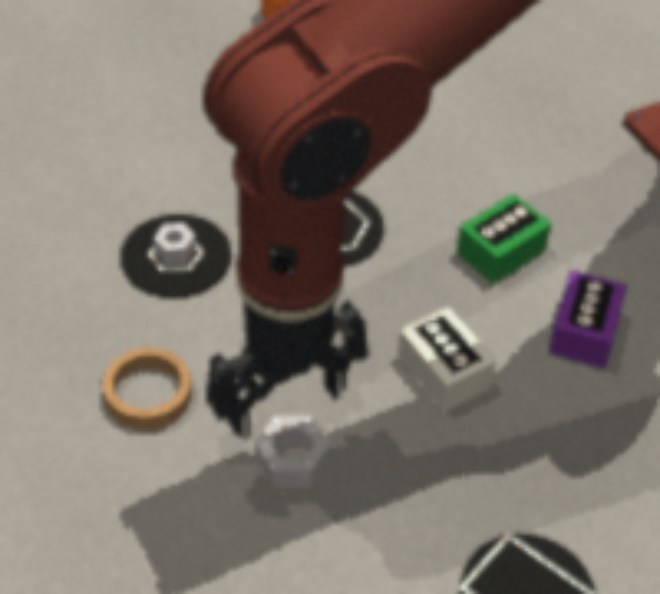

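The small nut sits inside its hexagon at (175,250). The open jaws are above the big nut. Correcting and descending.

Emit:
send_rows(targets=[0.007,-0.002,0.01,0,0,-0.8,0,0,0.015,0,0,0,0,0,0.01,0,0,0,0,0,0.004,0,0,0,0,0,0,0,0,0])

```text
clock: 24.18
tool_pos: [0.6599, 0.151, 0.0098]
eef_rot: [3.139, 0.001, 1.645]
ft_force: [-0.7, 0.3, -0.7]
gripper_width: 0.0852
```

```bash
python3 go.py 0.66 0.1496 0.005 4.2
```

```text
t 24.18 pos [0.6599 0.151  0.0098] jaw 4.3 w 0.0852 F [-0.7  0.3 -0.7] q [-0.66  0.62  0.51  1.63 -0.34  0.98  0.03]
turn deg [0.2 0.  0.1] then shift mm [-1.4 -0.   4.8]
```

Emit:
send_rows(targets=[-0.001,0,0.003,0,0,0,0,0,0.001,0,0,0,0,0,0,0,0,0])

```text
clock: 24.55
tool_pos: [0.6606, 0.1497, 0.0063]
eef_rot: [3.137, 0.001, 1.645]
ft_force: [-0.3, 0.8, 0.4]
gripper_width: 0.0851
```

Emit:
send_rows(targets=[0,0,0,0,0,0,0,0,0,0,0,0,0,0,0,0,0,0,0,0,0,0,0,0,0,0,0,0,0,0], gripper=0, force=70)

```text
clock: 25.18
tool_pos: [0.6609, 0.1498, 0.0071]
eef_rot: [3.137, 0.0, 1.645]
ft_force: [-0.5, -0.1, -0.5]
gripper_width: 0.0584
```

```bash
python3 go.py 0.66 0.1496 0.005 4.2
```

```text
t 25.18 pos [0.6609 0.1498 0.0071] jaw 4.3 w 0.0584 F [-0.5 -0.1 -0.5] q [-0.66  0.62  0.5   1.63 -0.35  0.98  0.04]
turn deg [0.3 0.  0.1] then shift mm [-0.1 -0.9  2.1]
```

Emit:
send_rows(targets=[0,0,-0.015,0,0,0,0,0,-0.03,0,0,0,0,0,-0.04,0,0,0,0,0,-0.025,0,0,0,0,0,0,0,0,0])

```text
clock: 25.8
tool_pos: [0.6596, 0.1493, 0.1222]
eef_rot: [3.138, 0.001, 1.645]
ft_force: [0.2, 0.6, -2.9]
gripper_width: 0.0581
```

```bash
python3 go.py 0.497 -0.1015 0.11 -10
```

```text
t 25.8 pos [0.6596 0.1493 0.1222] jaw 4.2 w 0.0581 F [ 0.2  0.6 -2.9] q [-0.7   0.5   0.56  1.55 -0.28  1.17 -0.01]
turn deg [ 0.2  0.  14.2] then shift mm [-275.3 -116.5   12.2]
```

Emit:
send_rows(targets=[0,0,0,0,0,7,0,0,0,0,0,7,-0.015,-0.006,0,0,0,0,-0.03,-0.013,0,0,0,0,-0.038,-0.016,0,0,0,0,-0.038,-0.016,0,0,0,0,-0.038,-0.016,0,0,0,0,-0.035,-0.015,0,0,0,0,-0.03,-0.013,0,0,0,0,-0.02,-0.008,0,0,0,0,-0.01,-0.005,0,0,0,0,0,0,0,0,0,0,0,0,0,0,0,0])

```text
clock: 27.42
tool_pos: [0.4956, -0.096, 0.1145]
eef_rot: [-3.134, 0.004, 1.418]
ft_force: [-0.3, -0.0, -2.4]
gripper_width: 0.0581
```

```bash
python3 go.py 0.497 -0.1015 0.04 -10
```

```text
t 27.43 pos [ 0.4956 -0.096   0.1145] jaw -8.8 w 0.0581 F [-0.3 -0.  -2.4] q [-0.58  0.16  0.75  1.98 -0.12  1.05  0.07]
turn deg [-0.4  0.2  1.2] then shift mm [-5.2  2.3 74.5]
```

Emit:
send_rows(targets=[-0.005,0.002,0.02,-0.4,0.2,0,0,0,0.03,0,0,0,0,0,0.02,0,0,0,0,0,0,0,0,0,0,0,0,0,0,0])

```text
clock: 28.05
tool_pos: [0.5009, -0.0966, 0.0433]
eef_rot: [3.139, 0.001, 1.427]
ft_force: [-1.5, 0.1, -2.9]
gripper_width: 0.058
```

```bash
python3 go.py 0.497 -0.1015 0.013 -9
```

```text
t 28.05 pos [ 0.5009 -0.0966  0.0433] jaw -8.2 w 0.058 F [-1.5  0.1 -2.9] q [-0.53  0.29  0.72  2.04 -0.24  0.9   0.18]
turn deg [0.1 0.  0.8] then shift mm [-5.4 -3.1 30.3]
```

Emit:
send_rows(targets=[-0.005,-0.003,0.008,0,0,0,0,0,0.01,0,0,0,0,0,0.005,0,0,0,0,0,0,0,0,0,0,0,0,0,0,0])

```text
clock: 28.68
tool_pos: [0.4983, -0.1011, 0.0202]
eef_rot: [3.137, -0.0, 1.428]
ft_force: [0.7, 0.2, -3.0]
gripper_width: 0.0583
```

```bash
python3 go.py 0.497 -0.1015 0.013 -8
```

```text
t 28.68 pos [ 0.4983 -0.1011  0.0202] jaw -8.2 w 0.0583 F [ 0.7  0.2 -3. ] q [-0.5   0.32  0.7   2.06 -0.28  0.85  0.22]
turn deg [ 0.3 -0.  -0.2] then shift mm [-0.5 -1.2  7.2]
```

Emit:
send_rows(targets=[-0.001,-0.001,0.005,0.3,0,0,0,0,0.002,0,0,0,0,0,0.001,0,0,0,0,0,0,0,0,0])

```text
clock: 29.18
tool_pos: [0.4977, -0.102, 0.0132]
eef_rot: [-3.141, -0.002, 1.428]
ft_force: [0.8, -0.7, -2.0]
gripper_width: 0.0582
```

```bash
python3 go.py 0.497 -0.1015 0.013 -8
```

```text
t 29.18 pos [ 0.4977 -0.102   0.0132] jaw -8.2 w 0.0582 F [ 0.8 -0.7 -2. ] q [-0.49  0.34  0.7   2.06 -0.29  0.84  0.23]
turn deg [-0.  -0.1 -0.2] then shift mm [ 0.4 -0.7  0.2]
```

Emit:
send_rows(targets=[0,0,0.001,0,0,0,0,0,0,0,0,0])

```text
clock: 29.42
tool_pos: [0.4979, -0.102, 0.0131]
eef_rot: [-3.141, -0.003, 1.427]
ft_force: [0.1, 0.6, -3.8]
gripper_width: 0.0584
```

Emit:
send_rows(targets=[0,0,0,0,0,0,0,0,0,0,0,0,0,0,0,0,0,0,0,0,0,0,0,0,0,0,0,0,0,0,0,0,-0.015,0,0,0,0,0,-0.03,0,0,0,0,0,-0.04,0,0,0,0,0,-0.025,0,0,0,0,0,0,0,0,0], gripper=1)

```text
clock: 30.68
tool_pos: [0.4987, -0.1033, 0.13]
eef_rot: [3.139, -0.002, 1.426]
ft_force: [-0.5, -0.4, 0.3]
gripper_width: 0.0852
```

```bash
python3 go.py 0.483 0.1205 0.1 5.5
```

```text
t 30.68 pos [ 0.4987 -0.1033  0.13  ] jaw -8.3 w 0.0852 F [-0.5 -0.4  0.3] q [-0.59  0.15  0.77  1.96 -0.12  1.08  0.09]
turn deg [  0.2  -0.1 -13.8] then shift mm [224.3   5.9  30. ]
```

Emit:
send_rows(targets=[0,0,0,0,0,-7,0,0,0,0,0,-7,0.015,0,0,0,0,0,0.03,0.001,0,0,0,0,0.035,0.001,0,0,0,0,0.035,0.001,0,0,0,0,0.035,0.001,0,0,0,0,0.03,0.001,0,0,0,0,0.02,0,0,0,0,0,0.01,0,0,0,0,0,0,0,0,0,0,0,0,0,0,0,0,0])

```text
clock: 32.17
tool_pos: [0.477, 0.1181, 0.1272]
eef_rot: [-3.139, -0.001, 1.652]
ft_force: [0.3, -0.4, -0.5]
gripper_width: 0.085
```

```bash
python3 go.py 0.483 0.1205 0.06 5.5;python3 -c "
from fit import *
im=arm.get_image('scene')[:,:,::-1].copy();cv2.imwrite('pics/s5.png',im)
cv2.imwrite('pics/s5c.png',cv2.resize(im[130:330,250:450],None,fx=3,fy=3))"
```

```text
t 32.17 pos [0.477  0.1181 0.1272] jaw 4.7 w 0.085 F [ 0.3 -0.4 -0.5] q [-0.86  0.1   0.56  1.99 -0.06  1.07 -0.19]
turn deg [-0.2 -0.  -0.8] then shift mm [ 1.9  6.2 67.2]
```

View pics/s5c.png

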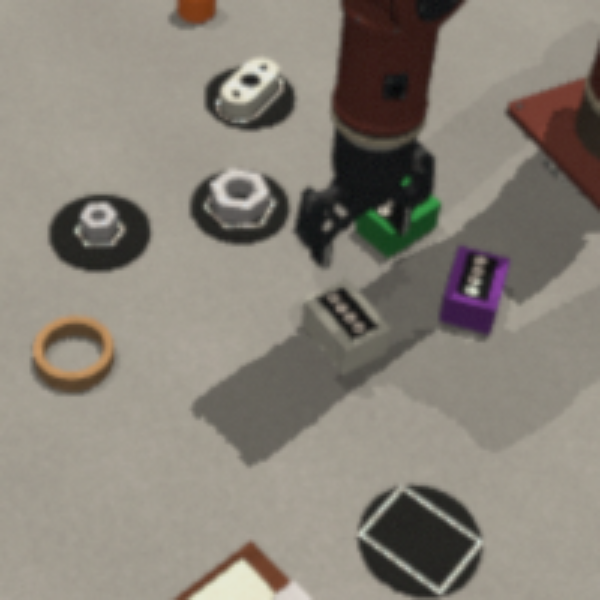

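The flange (250,92), big nut (240,195) and small nut (100,222) sit on their own mats within the outlines. The jaws are above the aluminium box (345,325).

Emit:
send_rows(targets=[0.002,0.006,0.02,0,0,-1,0,0,0.025,0,0,0,0,0,0.02,0,0,0,0,0,0,0,0,0,0,0,0,0,0,0])

```text
clock: 32.85
tool_pos: [0.4845, 0.1168, 0.0619]
eef_rot: [-3.141, -0.001, 1.662]
ft_force: [1.1, 0.1, -0.1]
gripper_width: 0.0856
```

```bash
python3 go.py 0.483 0.1205 0.012 5.5
```

```text
t 32.85 pos [0.4845 0.1168 0.0619] jaw 5.2 w 0.0856 F [ 1.1  0.1 -0.1] q [-0.82  0.21  0.55  2.04 -0.14  0.93 -0.11]
turn deg [-0.  -0.1 -0.3] then shift mm [ 3.8 -1.1 49.9]
```

Emit:
send_rows(targets=[0.004,-0.001,0.005,0,0,0,0,0,0.015,0,0,0,0,0,0.015,0,0,0,0,0,0.008,0,0,0,0,0,0,0,0,0])

```text
clock: 33.48
tool_pos: [0.4836, 0.1213, 0.0169]
eef_rot: [3.141, -0.002, 1.662]
ft_force: [0.1, -0.1, 0.0]
gripper_width: 0.0855
```

```bash
python3 go.py 0.483 0.1205 0.012 5.5
```

```text
t 33.48 pos [0.4836 0.1213 0.0169] jaw 5.2 w 0.0855 F [ 0.1 -0.1  0. ] q [-0.8   0.28  0.53  2.07 -0.19  0.83 -0.07]
turn deg [ 0.  -0.1 -0.3] then shift mm [-0.7 -0.6  4.9]
```

Emit:
send_rows(targets=[-0.001,0,0.003,0,0,0,0,0,0.001,0,0,0,0,0,0,0,0,0])

```text
clock: 33.85
tool_pos: [0.4842, 0.1202, 0.0131]
eef_rot: [3.14, -0.002, 1.662]
ft_force: [0.5, 0.1, 0.5]
gripper_width: 0.0854
```

Emit:
send_rows(targets=[0,0,0,0,0,0,0,0,0,0,0,0,0,0,0,0,0,0,0,0,0,0,0,0,0,0,0,0,0,0], gripper=0, force=60)

```text
clock: 34.48
tool_pos: [0.4844, 0.1204, 0.0137]
eef_rot: [3.139, -0.003, 1.662]
ft_force: [-1.4, -0.7, -0.8]
gripper_width: 0.0574
```

```bash
python3 go.py 0.483 0.1205 0.012 5.5
```

```text
t 34.48 pos [0.4844 0.1204 0.0137] jaw 5.2 w 0.0574 F [-1.4 -0.7 -0.8] q [-0.8   0.29  0.53  2.07 -0.2   0.82 -0.06]
turn deg [ 0.1 -0.1 -0.3] then shift mm [ 0.2 -1.3  1.7]
```

Emit:
send_rows(targets=[0,0,-0.015,0,0,0,0,0,-0.03,0,0,0,0,0,-0.04,0,0,0,0,0,-0.025,0,0,0,0,0,0,0,0,0])

```text
clock: 35.1
tool_pos: [0.4834, 0.1192, 0.1292]
eef_rot: [3.14, -0.002, 1.661]
ft_force: [-0.0, 0.2, -3.0]
gripper_width: 0.0569
```

```bash
python3 go.py 0.538 0.362 0.12 23.2
```

```text
t 35.1 pos [0.4834 0.1192 0.1292] jaw 5.2 w 0.0569 F [-0.   0.2 -3. ] q [-0.86  0.11  0.57  1.98 -0.07  1.07 -0.17]
turn deg [  0.1  -0.1 -18. ] then shift mm [201.7 145.8   9.2]
```

Emit:
send_rows(targets=[0,0,0,0,0,-9,0,0,0,0,0,-9,0.015,0.011,0,0,0,0,0.025,0.018,0,0,0,0,0.03,0.022,0,0,0,0,0.03,0.022,0,0,0,0,0.03,0.022,0,0,0,0,0.025,0.018,0,0,0,0,0.02,0.014,0,0,0,0,0.01,0.007,0,0,0,0,0,0,0,0,0,0,0,0,0,0,0,0])

```text
clock: 36.6
tool_pos: [0.5288, 0.3549, 0.1176]
eef_rot: [-3.13, -0.001, 1.961]
ft_force: [-0.1, -0.6, -3.6]
gripper_width: 0.0572
```

```bash
python3 go.py 0.538 0.362 0.05 23.2
```

```text
t 36.6 pos [0.5288 0.3549 0.1176] jaw 22.3 w 0.0572 F [-0.1 -0.6 -3.6] q [-0.99  0.42  0.43  1.64 -0.19  1.14 -0.12]
turn deg [-0.7 -0.  -0.9] then shift mm [ 2.9 11.3 67.6]
```

Emit:
send_rows(targets=[0.003,0.011,0.02,-0.7,0,-1,0,0,0.025,0,0,0,0,0,0.02,0,0,0,0,0,0,0,0,0,0,0,0,0,0,0])

```text
clock: 37.22
tool_pos: [0.5394, 0.3579, 0.0527]
eef_rot: [3.139, -0.001, 1.971]
ft_force: [0.6, -0.5, -2.0]
gripper_width: 0.0571
```

```bash
python3 go.py 0.538 0.362 0.0197 23.2
```

```text
t 37.23 pos [0.5394 0.3579 0.0527] jaw 23.0 w 0.0571 F [ 0.6 -0.5 -2. ] q [-0.97  0.49  0.41  1.68 -0.22  1.01 -0.08]
turn deg [ 0.2 -0.  -0.2] then shift mm [ 4.3  0.3 33. ]
```

Emit:
send_rows(targets=[0.004,0,0.008,0,0,0,0,0,0.01,0,0,0,0,0,0.007,0,0,0,0,0,0,0,0,0,0,0,0,0,0,0])

```text
clock: 37.85
tool_pos: [0.5384, 0.3626, 0.0275]
eef_rot: [3.137, -0.001, 1.972]
ft_force: [0.5, 0.3, -1.9]
gripper_width: 0.057
```

```bash
python3 go.py 0.538 0.362 0.0197 23.2
```

```text
t 37.85 pos [0.5384 0.3626 0.0275] jaw 23.0 w 0.057 F [ 0.5  0.3 -1.9] q [-0.97  0.52  0.4   1.69 -0.24  0.97 -0.08]
turn deg [ 0.3 -0.1 -0.2] then shift mm [-0.4 -0.6  7.8]
```

Emit:
send_rows(targets=[0,0,0.005,0.3,0,0,0,0,0.002,0,0,0,0,0,0.002,0,0,0,0,0,0,0,0,0])

```text
clock: 38.35
tool_pos: [0.5391, 0.3629, 0.0201]
eef_rot: [3.141, -0.002, 1.971]
ft_force: [0.1, -0.1, -2.8]
gripper_width: 0.0571
```

```bash
python3 go.py 0.538 0.362 0.0197 23.2
```

```text
t 38.35 pos [0.5391 0.3629 0.0201] jaw 23.0 w 0.0571 F [ 0.1 -0.1 -2.8] q [-0.96  0.54  0.39  1.69 -0.25  0.96 -0.08]
turn deg [ 0.  -0.1 -0.2] then shift mm [-0.4 -1.4  0.4]
```

Emit:
send_rows(targets=[0,0,0.002,0,0,0,0,0,0.001,0,0,0,0,0,0,0,0,0])

```text
clock: 38.72
tool_pos: [0.5394, 0.3631, 0.0199]
eef_rot: [3.14, -0.004, 1.971]
ft_force: [0.5, 0.3, -2.7]
gripper_width: 0.0574
```

Emit:
send_rows(targets=[0,0,0,0,0,0,0,0,0,0,0,0,0,0,0,0,0,0,0,0,0,0,0,0,0,0,0,0,0,0,0,0,-0.015,0,0,0,0,0,-0.03,0,0,0,0,0,-0.04,0,0,0,0,0,-0.04,0,0,0,0,0,-0.03,0,0,0,0,0,0,0,0,0], gripper=1)

```text
clock: 40.1
tool_pos: [0.5406, 0.3625, 0.1856]
eef_rot: [3.136, -0.005, 1.97]
ft_force: [1.0, -0.5, 0.3]
gripper_width: 0.0852
```

```bash
python3 go.py 0.223 0.61 0.23 70
```

```text
t 40.1 pos [0.5406 0.3625 0.1856] jaw 22.9 w 0.0852 F [ 1.  -0.5  0.3] q [-1.    0.38  0.45  1.55 -0.17  1.25 -0.13]
turn deg [  0.4  -0.1 -47.1] then shift mm [383.1 123.9 -44.4]
```

Clear the view: turn, then move away.

Emit:
send_rows(targets=[0,0,-0.01,0,0,-9,0,0,-0.01,0,0,-9,0,0,-0.01,0,0,-9,0,0,0,0,0,-9,0,0,0,0,0,-9,0.02,0.007,0,0,0,0,0.035,0.011,0,0,0,0,0.035,0.011,0,0,0,0,0.035,0.011,0,0,0,0,0.035,0.011,0,0,0,0,0.035,0.011,0,0,0,0,0.035,0.011,0,0,0,0,0.035,0.011,0,0,0,0,0.035,0.011,0,0,0,0,0.03,0.01,0,0,0,0,0.02,0.006,0,0,0,0,0,0,0,0,0,0])

```text
clock: 42.22
tool_pos: [0.2251, 0.6066, 0.215]
eef_rot: [3.142, -0.006, 2.742]
ft_force: [0.1, -0.6, 0.1]
gripper_width: 0.0851
```

```bash
python3 - <<'E'
from fit import *
img=arm.get_image('top')[:,:,::-1].copy();sc=arm.get_image('scene')[:,:,::-1].copy()
cv2.imwrite('pics/t9.png',img);cv2.imwrite('pics/s9.png',sc)
P=[("big",.497,-.102,.032),("small",.661,-.132,.030),("box",.538,.361,.050),("fl",.399,-.2695,.031)]
row=[]
for n,x,y,z in P:
  for cam,im in(("top",img),("scene",sc)):
    r=rectify(im,cam,z,x,y,.07,200);row.append(r)
    try:
        a=fit(im,n,x,y,z,175,cam=cam);print(n,cam,((a[0]-[x,y])*1000).round(1),a[2].round(1),round(a[3],1))
    except Exception as e: print(n,cam,'fail')
cv2.imwrite('pics/c9.png',np.vstack([np.hstack(row[0::2]),np.hstack(row[1::2])]))
print(arm.sense()["clock"],arm.sense()["tool_pos"])
E
```

```text
big top [ 1.7 -2.1] [62.5 65.9] -46.5
big scene [1.6 1.9] [55.6 61.7] 20.5
small top [ 0.8 -2.2] [36.  39.1] -77.2
small scene fail
box top [1.2 1.1] [55.7 77.6] -66.8
box scene [1.2 3.4] [54.9 77.4] -67.2
fl top [ 0.5 -2.1] [45.9 98.2] 30.5
fl scene [0.3 0.6] [43.6 91.7] 33.1
42.325 [0.22813105 0.60524551 0.21520185]
```

View pics/c9.png

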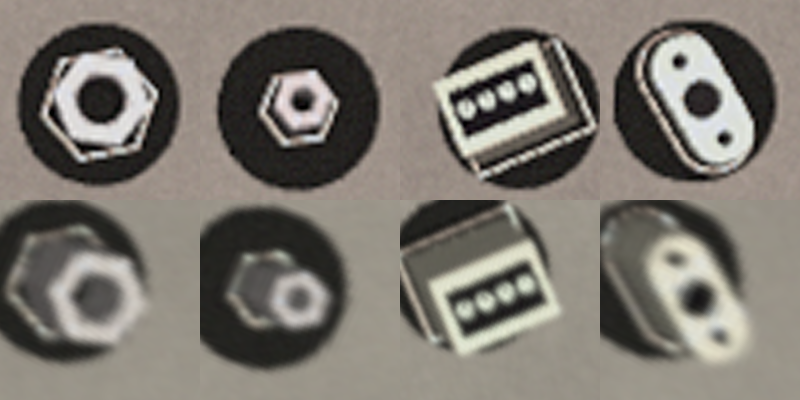

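View pics/t9.png

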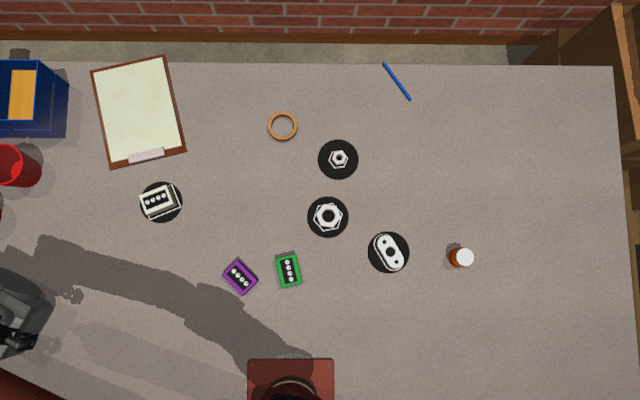

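All four parts lie on their own mats in both views, at most about 4 mm off centre. Both aligned angles are within about 3°. The tape (283,126) and jar (462,257) are at their starting pixels. Handing in.

```bash
python3 -c "
from station import arm
print(arm.sense()['ft_force']);print(arm.job_done())"
```

```text
[ 0.45990369 -0.00713008  0.43334433]
the job is handed in; nothing more can be done
None
```

I gripped the flange, small nut, large nut and index box in turn, set each on its own mat and let go. I then moved the arm clear and handed the job in at about 42 s of the 120 s; no verdict was reported.

- **Position:** in the top camera, every part's centre is within 3 mm of its mat's centre (limit 12 mm). The scene camera differs from it by 2–4 mm in y, giving at most 3.6 mm, for the index box.
- **Angle:** the index box is within 1° of its outline and the flange within 3° (limit 0.2 rad, about 11°).
- **Left alone:** the tape roll, the grease jar and the green and purple boxes are at their starting places in the picture.
- **Not confirmed:** the scene-camera fit of the small nut failed, so its position rests on the top camera, backed by an earlier scene picture showing it inside its outline. The downward force hardly changed when I set down the nuts and the index box. They may have been released a fraction of a millimetre above the mat, but all look flat. I inferred their resting height from the tool height and did not measure it.

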